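Stack the empty paint-jar rack tier on the loaded one

TASK

Stack the empty white rack tier on the tier that holds the two paint jars: turn it so that its narrow back with the guard rail comes over the other's narrow back, and lower it gently, keeping hold of it until all four feet are fully home in the corner cups. Do not shift the loaded tier or upset its jars, leave the third jar where it stands between the tiers, and let go of the tier.

Things in the scene. Friction and masses are not known exactly. Their poses are not given: they have to be found in the camera images.
- empty_tier: the tier with nothing on it: white steel stacking rack tier on four 14 mm round posts, about 0.7 kg, deck top and cup floors 95 mm above the feet. Posts 150 mm apart front to back; front pair 230 mm apart, back pair 180: it stacks one way round only. Wire guard rail along the back, 27 mm above deck. Origin midway between its feet, at foot level; x from wide front to narrow back, y left seen from the front, z up
- loaded_tier: the loaded tier: a second tier of exactly the same shape and axes (about 0.8 kg), standing loose on the table, with two paint jars on its deck. Origin midway between its feet, at table level. With the other tier stacked on it, that one's origin is 95 mm above this one.
- empty_tier_bar (a point): middle of the empty tier's straight carrying bar (centre of its section, 89 mm above the feet, x 0, y 0): the bar runs along the tier's y, 14 mm wide, 12 mm high, top at 95 mm. For 44 mm along y to either side of this point the deck is open, 62 mm wide, before and behind the bar, room for fingers; beyond that are slats. The tier balances here to within about 5 mm
- empty_tier_foot_front_left (a point): bottom of the front left foot of the empty tier (x -75, y +115 mm from its origin, z 0); round, tapered from 14 mm to 9 mm over its last 10 mm
- empty_tier_foot_front_right (a point): bottom of the front right foot of the empty tier (x -75, y -115 mm from its origin, z 0); round, tapered from 14 mm to 9 mm over its last 10 mm
- empty_tier_foot_back_left (a point): bottom of the back left foot of the empty tier (x +75, y +90 mm from its origin, z 0); round, tapered from 14 mm to 9 mm over its last 10 mm
- empty_tier_foot_back_right (a point): bottom of the back right foot of the empty tier (x +75, y -90 mm from its origin, z 0); round, tapered from 14 mm to 9 mm over its last 10 mm
- loaded_tier_cup_front_left (a point): centre of the floor of the front left cup of the loaded tier (x -75, y +115 mm from its origin, z 95 mm). Cup: round, 17 mm deep, about 18 mm wide inside, its mouth flared to about 25 mm inside, 34 mm outside
- loaded_tier_cup_front_right (a point): centre of the floor of the front right cup of the loaded tier (x -75, y -115 mm from its origin, z 95 mm). Cup: round, 17 mm deep, about 18 mm wide inside, its mouth flared to about 25 mm inside, 34 mm outside
- loaded_tier_cup_back_left (a point): centre of the floor of the back left cup of the loaded tier (x +75, y +90 mm from its origin, z 95 mm). Cup: round, 17 mm deep, about 18 mm wide inside, its mouth flared to about 25 mm inside, 34 mm outside
- loaded_tier_cup_back_right (a point): centre of the floor of the back right cup of the loaded tier (x +75, y -90 mm from its origin, z 95 mm). Cup: round, 17 mm deep, about 18 mm wide inside, its mouth flared to about 25 mm inside, 34 mm outside
- jar_left: glass paint jar with black screw cap, 44 mm wide, 55 mm high, about 0.09 kg; origin at the centre of its base, z up. Loose on the deck of the loaded tier, left part (+y of the tier)
- jar_right: glass paint jar with black screw cap, 44 mm wide, 55 mm high, about 0.09 kg; origin at the centre of its base, z up. Loose on the deck of the loaded tier, right part (-y of the tier)
- jar_table: glass paint jar with black screw cap, 44 mm wide, 55 mm high, about 0.09 kg; origin at the centre of its base, z up. Stands on the table between the two tiers; a bystander
There are look-alikes about, which are no part of the job. Leave any purple look-alike of the jar_right alone.

How it is judged:
On the way:
1. the tier, still held by the gripper, has all four feet down in their cups (within 6 mm of the cup floors) (horizontal distance between empty_tier_foot_front_left and loaded_tier_cup_front_left below 0.006 m and z of empty_tier_foot_front_left in the frame of loaded_tier_cup_front_left below 0.006 m and horizontal distance between empty_tier_foot_front_right and loaded_tier_cup_front_right below 0.006 m and z of empty_tier_foot_front_right in the frame of loaded_tier_cup_front_right below 0.006 m and horizontal distance between empty_tier_foot_back_left and loaded_tier_cup_back_left below 0.006 m and z of empty_tier_foot_back_left in the frame of loaded_tier_cup_back_left below 0.006 m and horizontal distance between empty_tier_foot_back_right and loaded_tier_cup_back_right below 0.006 m and z of empty_tier_foot_back_right in the frame of loaded_tier_cup_back_right below 0.006 m and contact force between the fingers and empty_tier above 1 N), for 0.1 s.
At the end, for the whole second after the job is handed in: Each foot of the empty tier stands in the cup of the same name of the loaded tier (within 5 mm sideways, no more than 3 mm above the cup floor), the loaded tier stands level (within 0.03 rad), its two jars upright (within 0.1 rad), and all of these are at rest (horizontal distance between empty_tier_foot_front_left and loaded_tier_cup_front_left below 0.005 m and z of empty_tier_foot_front_left in the frame of loaded_tier_cup_front_left below 0.003 m and horizontal distance between empty_tier_foot_front_right and loaded_tier_cup_front_right below 0.005 m and z of empty_tier_foot_front_right in the frame of loaded_tier_cup_front_right below 0.003 m and horizontal distance between empty_tier_foot_back_left and loaded_tier_cup_back_left below 0.005 m and z of empty_tier_foot_back_left in the frame of loaded_tier_cup_back_left below 0.003 m and horizontal distance between empty_tier_foot_back_right and loaded_tier_cup_back_right below 0.005 m and z of empty_tier_foot_back_right in the frame of loaded_tier_cup_back_right below 0.003 m and angle between loaded_tier's own z axis and vertical below 0.03 rad and angle between each of jar_left, jar_right's own z axis and vertical below 0.1 rad and linear speed of each of empty_tier, loaded_tier, jar_left, jar_right below 0.01 m/s); the robot touches nothing.
It fails at once if a jar on the loaded tier is tipped or pushed more than 30 mm (angle between any of jar_left, jar_right's own z axis and vertical above 0.35 rad or distance of any of jar_left, jar_right from where it was at the start of the episode above 0.03 m).
It fails at once if the loaded tier is shifted more than 25 mm (distance of loaded_tier from where it was at the start of the episode above 0.025 m).
It fails at once if the empty tier comes down on the cups at more than 0.25 m/s (dropped or slammed) (horizontal distance between empty_tier and loaded_tier below 0.03 m and z of empty_tier in the frame of loaded_tier below 0.12 m and linear speed of empty_tier above 0.25 m/s).
It fails at once if the jar on the table is pushed more than 30 mm or tipped (distance of jar_table from where it was at the start of the episode above 0.03 m or angle between jar_table's own z axis and vertical above 0.35 rad).
It also fails if it takes over 54 s, if anything falls off the work surface, if the arm or the gripper's body presses on something with over 40 N, if the wrist force passes 120 N, or if a joint passes its speed limit or range.

ROBOT

A 7-joint arm with a two-finger parallel gripper is mounted at the origin on the work surface. World frame = base frame: x ahead of the robot, y to its left, z up, the work surface at z = 0. Lengths are in m, angles in rad, forces in N, time in s.
With the tool pointing down it reaches from about 0.425 to 0.8 m from the base axis. Payload 8.3 kg.
Tool frame: the origin (TCP) lies midway between the tips of the shut fingers; the grasp point (between the pads) lies 19 mm behind it; z points along the fingers, y is the line along which they close (so a half turn about z gives the same grasp; the last joint's range is limited). The gripper opens to 85 mm and grips with 20 to 120 N. Pads are 22 mm wide; open, the fingers measure 114 mm over their backs; the gripper's body (76 mm by 85 mm) begins 54 mm behind the grasp point. The pads swing forward as they close: fully open they stand 13 mm farther back than shut.
Start: joints at [1.06, 0.383, 0.016, 1.37, -0.006, 1.388, -0.046], TCP at [0.271, -0.563, 0.231] pointing down, gripper open.
Joint ranges: [-2.95, 2.95], [-0.25, 2.06], [-1.52, 1.56], [0.18, 2.33], [-1.44, 4.58], [0.02, 2.06], [-3.01, 3.01]. Speed limits (rad/s): [2.39, 2.39, 3.01, 3.01, 3.14, 3.14, 3.14].

INTERFACE

Orientations are given as a unit quaternion [w, x, y, z].
In Python, from station import env gives the robot as it stands. The module is installed in compiled form; this text tells all that it offers.
- The arm moves only by the shell command python3 -m crank 'ROWS' [FORCE]. ROWS is a JSON object of lists of equal length, an entry for each row: "rot": the turn, a rotation vector about the tool's x, y, z in degrees, a list of three; "linear": the shift along the tool's x, y, z in mm, a list of three; "grip": the finger opening in mm, from 0 to 85.4. In form: {"rot": [[wx, wy, wz], ...], "linear": [[x, y, z], ...], "grip": [grip, ...]}. A call has 1 to 8 rows; each row is the pose to reach, as a shift and turn from the pose commanded when the call began, along the tool's axes at that moment; what a row does not reach only later rows make up. A row lasts 1/8 s, in which the tool goes at most 62.5 mm and 10.7 degrees, less where a joint would pass 70% of its speed; a pose out of reach is approached as far as the arm can. A call with a gripper value outside its range is refused whole. The fingers move at their own pace and stop on an object; FORCE is the grip in N (left out, the last holds). Time passes only in rows, so rows that repeat a pose let the fingers close. It gives the time, the measured TCP pose, the force, the opening and the grip force at its end, in the units of the state.
- env.read_state(): the state, without advancing time (a new reading comes with each control period).
- env.capture(name): name is "side" or "top"; returns a dict with "pixels" (480x640x3 uint8, red, green, blue), "K" (3x3 intrinsics, pixels), "T" (4x4, takes a point from camera to world coordinates). Camera axes: x right, y down, z forward; pixel columns grow to the right and rows downward; lengths in m; the calibration is good to about 2 mm. A picture is of the moment at which its call begins. There is no depth.
- env.hand_in(): hands the job in; it is judged then, once.
The state is a dict: "t": time; "q": joint angles; "dq": joint speeds; "effort": joint torques, N m; "tcp_pos": TCP position; "eef_rot": TCP orientation; "contact_force": force on the tool from outside, world axes, zero at the start; "moment": the same for the moment, N m; "finger_gap": finger opening in m; "grip_force": force on a finger pad.
Only numpy, scipy, OpenCV 4.12 (cv2) and the standard library are available. Lean on these libraries where they do the work, as an engineer would, in place of code of your own. Each camera call takes 0.05 s, during which the arm holds its last target. There are 200 camera calls.

## Working session

There is one attempt and no reset: what is moved stays moved. The work goes in short steps, Python scripts to look and compute and a shell command to move; the robot and the scene stay as the last step left them, time stands still between calls to the robot, and variables do not carry over. Pictures are saved under pics/ and viewed, at most 10 in all, crops included, and the job is handed in when it is done.

```bash
mkdir -p pics
python3 - <<'E'
from station import env
import cv2,numpy as np
for n in("top","side"):
    c=env.capture(n); cv2.imwrite(f"pics/{n}0.png",c["pixels"][:,:,::-1]); print(n,c["K"].round(1).tolist(),c["T"].round(4).tolist())
print(env.read_state())
E
```

```text
top [[599.5, 0.0, 316.5], [0.0, 599.5, 246.3], [0.0, 0.0, 1.0]] [[0.0156, -0.9871, 0.1592, 0.3321], [-0.9998, -0.0178, -0.0124, -0.0082], [0.0151, -0.1589, -0.9872, 1.4886], [0.0, 0.0, 0.0, 1.0]]
side [[600.5, 0.0, 321.0], [0.0, 600.5, 234.9], [0.0, 0.0, 1.0]] [[-0.9709, -0.17, 0.169, 0.337], [-0.2396, 0.676, -0.6968, 0.8513], [0.0042, -0.717, -0.697, 0.9604], [0.0, 0.0, 0.0, 1.0]]
{'t': 0.1, 'q': array([ 1.06009795,  0.38414877,  0.01633764,  1.3710411 , -0.00631754,
        1.38818321, -0.04648482]), 'dq': array([ 0.00110989, -0.00216056,  0.00028511, -0.00240914, -0.00091389,
       -0.00157558,  0.00080305]), 'effort': array([ 2.33134910e-03, -6.29139161e+01,  8.47392082e-01, -3.72760427e+01,
        1.68305053e-02,  1.04730998e-02, -7.87433282e-05]), 'tcp_pos': array([ 0.27048072, -0.56294632,  0.23038547]), 'eef_rot': array([-8.45565582e-04,  9.75026521e-01,  2.22086769e-01, -1.88821351e-04]), 'contact_force': array([0.418398  , 0.37645825, 0.14497198]), 'moment': array([-0.00611867,  0.0154994 ,  0.04562403]), 'grip_force': 0.0, 'finger_gap': 0.0855056153174138}
```

View pics/top0.png

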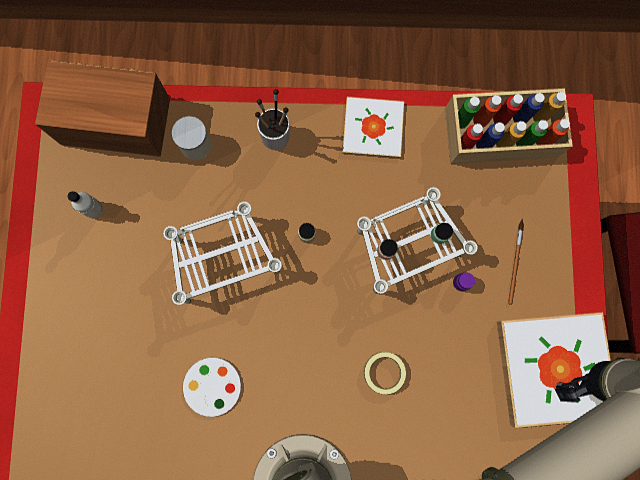

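View pics/side0.png

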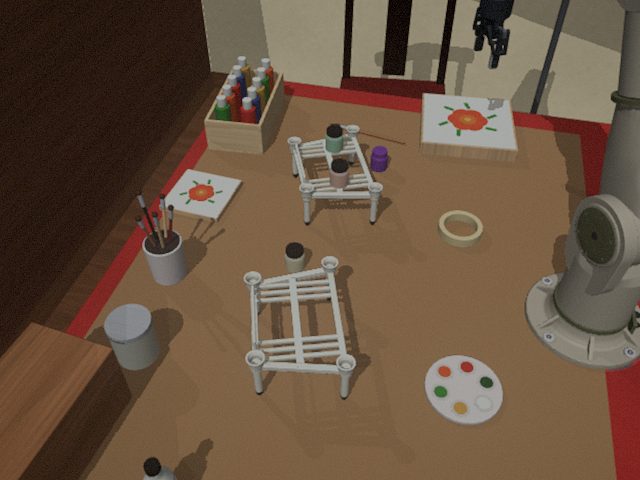

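The top view shows the tier with nothing on it on the left, centred about (225,252), with cups at (170,233), (244,209), (275,266) and (179,298). The tier on the right, about (417,240), holds two jars at (388,248) and (443,232), with cups at (364,225), (433,195), (470,248) and (380,287). The bystander jar is at (307,231) and the purple look-alike at (464,282).

Two things could be taken for the wanted tier: the left one at (225,252), which is empty, and the right one at (417,240), which is loaded. I choose the left one. On both tiers the narrow back is up in the image, at +x. Next I refine the cup mouths.

```bash
cat > h.py <<'E'
import cv2,numpy as np
from scipy.optimize import least_squares
MODEL=np.array([[-75,115],[-75,-115],[75,90],[75,-90]])/1000. # FL FR BL BR
def ring(im,p,R=18,s=6,rad=(5.5,11)):
    x0,y0=int(p[0])-R,int(p[1])-R
    g=cv2.cvtColor(im[y0:y0+2*R,x0:x0+2*R],cv2.COLOR_RGB2GRAY)
    g=cv2.GaussianBlur(cv2.resize(g,None,fx=s,fy=s,interpolation=cv2.INTER_CUBIC),(0,0),3)
    c=cv2.HoughCircles(g,cv2.HOUGH_GRADIENT,1,s*2,param1=80,param2=12,minRadius=int(rad[0]*s),maxRadius=int(rad[1]*s))
    if c is None:return np.array(p,float),0
    c=c[0]; k=np.argmin(np.hypot(c[:5,0]-R*s+0,c[:5,1]-R*s)) 
    q=c[k]; return np.array([(q[0]+.5)/s-.5+x0,(q[1]+.5)/s-.5+y0]),q[2]/s
def ray(c,p):
    d=c["T"][:3,:3]@np.linalg.inv(c["K"])@np.array([p[0],p[1],1.]); return c["T"][:3,3],d
def onplane(c,p,z):
    o,d=ray(c,p); return o+d*(z-o[2])/d[2]
def tri(cs,ps):
    A=np.zeros((3,3));b=np.zeros(3)
    for c,p in zip(cs,ps):
        o,d=ray(c,p);d=d/np.linalg.norm(d);M=np.eye(3)-np.outer(d,d);A+=M;b+=M@o
    return np.linalg.solve(A,b)
def fit(P): # 4x2 world -> x,y,yaw
    f=lambda v:(np.array([[np.cos(v[2]),-np.sin(v[2])],[np.sin(v[2]),np.cos(v[2])]])@MODEL.T).T+v[:2]-P
    r=least_squares(lambda v:f(v).ravel(),[*P.mean(0),0]); return r.x,1000*np.hypot(*f(r.x).T)
E
python3 - <<'E'
from station import env
from h import *
C={n:env.capture(n) for n in("top","side")}
G={"empty":{"top":[(179,298),(275,266),(170,233),(244,209)],"side":[(345,364),(330,266),(256,360),(253,280)]},
"loaded":{"top":[(380,287),(470,248),(364,225),(433,195)],"side":[(375,188),(352,132),(307,190),(294,143)]}}
out=[]
for k,g in G.items():
    px={n:[] for n in g}
    for n in g:
        for p in g[n]:
            q,r=ring(C[n]["pixels"],p); px[n].append(q); print(k,n,p,q.round(1),round(float(r),1))
        P=np.array([onplane(C[n],q,.112)[:2] for q in px[n]]); v,e=fit(P); print(n,v.round(4),np.degrees(v[2]).round(2),e.round(1))
    print(np.array([tri([C["top"],C["side"]],[a,b]) for a,b in zip(px["top"],px["side"])]).round(4).tolist())
    im=C["top"]["pixels"][:,:,::-1]; 
    u=cv2.resize(im[180:310,155:485],None,fx=2.4,fy=2.4)
cv2.imwrite("pics/crop1.png",u)
E
```

```text
empty top (179, 298) [178.5 297. ] 7.2
empty top (275, 266) [274.  264.7] 7.0
empty top (170, 233) [170.2 232.7] 7.1
empty top (244, 209) [243.5 207.8] 7.0
top [0.5406 0.2058 0.3494] 20.02 [0.2 0.3 0.7 0.6]
empty side (345, 364) [345.7 363.3] 9.7
empty side (330, 266) [330. 266.] 0.0
empty side (256, 360) [255.  356.5] 9.2
empty side (253, 280) [254.2 274.8] 9.7
side [0.5385 0.2064 0.319 ] 18.28 [2.5 8.6 2.2 5.4]
[[0.4304, 0.2888, 0.1097], [0.5089, 0.0726, 0.1016], [0.5795, 0.315, 0.1136], [0.6386, 0.146, 0.12]]
loaded top (380, 287) [380.5 286. ] 7.2
loaded top (470, 248) [470. 247.] 6.9
loaded top (364, 225) [363.8 223.2] 7.0
loaded top (433, 195) [432.8 194. ] 7.1
top [ 0.5794 -0.2482  0.4252] 24.36 [0.3 0.2 0.4 0.8]
loaded side (375, 188) [375. 188.] 0.0
loaded side (352, 132) [352. 132.] 0.0
loaded side (307, 190) [307. 190.] 0.0
loaded side (294, 143) [294. 143.] 0.0
side [ 0.5766 -0.2386  0.4335] 24.84 [5.  6.1 1.5 0.9]
[[0.4638, -0.1749, 0.108], [0.56, -0.3875, 0.0988], [0.6107, -0.1364, 0.1038], [0.6858, -0.3007, 0.1034]]
```

View pics/crop1.png

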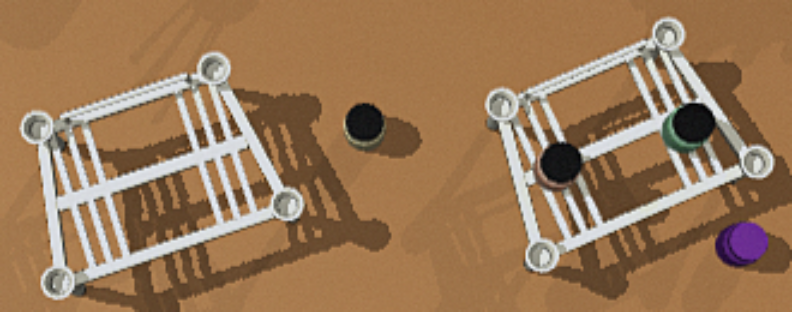

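The crop confirms the choice: the left tier is bare, and its double-line guard rail is on the far, narrow side, as on the loaded tier. The ring fits agree with the given geometry to under 1 mm. The empty tier is at (0.541, 0.206) with yaw 20.0°, and the loaded one at (0.579, -0.248) with yaw 24.4°.

```bash
cat > go.py <<'E'
import sys,numpy as np
from scipy.spatial.transform import Rotation as R
from station import env
# usage: go.py x y z yaw(deg of tool y in world)
def rel(p,yaw):
    s=env.read_state(); R0=R.from_quat(s["eef_rot"],scalar_first=True)
    a=np.radians(yaw); y=[np.cos(a),np.sin(a),0]; z=[0,0,-1]; x=np.cross(y,z)
    Rt=R.from_matrix(np.array([x,y,z]).T)
    y0=R0.as_matrix()[:,1]
    print("t",round(s["t"],2),"tcp",s["tcp_pos"].round(4),"yaw",np.degrees(np.arctan2(y0[1],y0[0])).round(2),"F",s["contact_force"].round(1),"M",s["moment"].round(2),"gap",s["finger_gap"].round(4),"q1,7",s["q"][[0,6]].round(2))
    print("lin",(R0.inv().apply(np.array(p)-s["tcp_pos"])*1000).round(1),"rot",(R0.inv()*Rt).as_rotvec(degrees=True).round(2))
a=list(map(float,sys.argv[1:])); rel(a[:3],a[3])
E
python3 go.py 0.55 -0.2 0.25 -20; python3 go.py 0.541 0.206 0.17 20
```

```text
Traceback (most recent call last):
  File "go.py", line 12, in <module>
    a=list(map(float,sys.argv[1:])); rel(a[:3],a[3])
                                     ~~~^^^^^^^^^^^^
  File "go.py", line 10, in rel
    print("t",round(s["t"],2),"tcp",s["tcp_pos"].round(4),"yaw",np.degrees(np.arctan2(y0[1],y0[0])).round(2),"F",s["contact_force"].round(1),"M",s["moment"].round(2),"gap",s["finger_gap"].round(4),"q1,7",s["q"][[0,6]].round(2))
                                                                                                                                                                            ^^^^^^^^^^^^^^^^^^^^^
AttributeError: 'float' object has no attribute 'round'
Traceback (most recent call last):
  File "go.py", line 12, in <module>
    a=list(map(float,sys.argv[1:])); rel(a[:3],a[3])
                                     ~~~^^^^^^^^^^^^
  File "go.py", line 10, in rel
    print("t",round(s["t"],2),"tcp",s["tcp_pos"].round(4),"yaw",np.degrees(np.arctan2(y0[1],y0[0])).round(2),"F",s["contact_force"].round(1),"M",s["moment"].round(2),"gap",s["finger_gap"].round(4),"q1,7",s["q"][[0,6]].round(2))
                                                                                                                                                                            ^^^^^^^^^^^^^^^^^^^^^
AttributeError: 'float' object has no attribute 'round'
```

```bash
sed -i 's/s\["finger_gap"\].round(4)/round(s["finger_gap"],4)/' go.py
python3 go.py 0.55 -0.2 0.25 -20
```

```text
t 0.2 tcp [ 0.2705 -0.5631  0.2307] yaw -64.34 F [ 0.3  0.2 -0.5] M [ 0.03 -0.01  0.01] gap 0.0855 q1,7 [ 1.06 -0.05]
lin [ 409.2 -206.3  -19.1] rot [-7.000e-02 -3.000e-02 -4.434e+01]
```

```bash
python3 -m crank '{"rot":[[0,0,-6],[0,0,-12],[0,0,-18],[0,0,-24],[0,0,-30],[0,0,-36],[0,0,-42],[0,0,-44.3]],"linear":[[51,-26,-20],[102,-52,-20],[154,-77,-20],[205,-103,-20],[256,-129,-20],[307,-155,-20],[358,-180,-20],[409,-206,-20]],"grip":[85,85,85,85,85,85,85,85]}' 80; python3 go.py 0.541 0.206 0.2 20
```

```text
t: 1.2
tcp_pos: [0.5509, -0.1992, 0.2513]
eef_rot: [0.0, 0.819, 0.574, -0.0]
contact_force: [-0.7, -0.2, -0.5]
finger_gap: 0.085
grip_force: 0.0
t 1.2 tcp [ 0.5509 -0.1992  0.2513] yaw -19.94 F [-0.7 -0.2 -0.5] M [-0.04 -0.04 -0.01] gap 0.085 q1,7 [ 0.55 -0.13]
lin [ 377.5 -147.5   51.3] rot [ 0.000e+00  1.000e-02 -3.994e+01]
```

```bash
python3 -m crank '{"rot":[[0,0,-5],[0,0,-10],[0,0,-15],[0,0,-20],[0,0,-25],[0,0,-30],[0,0,-35],[0,0,-39.9]],"linear":[[47,-18,0],[94,-37,5],[142,-55,12],[189,-74,20],[236,-92,28],[283,-111,36],[330,-129,44],[377.5,-147.5,51]],"grip":[85,85,85,85,85,85,85,85]}'; python3 go.py 0.541 0.206 0.07 20
python3 - <<'E'
from station import env
import cv2
c=env.capture("top"); im=c["pixels"][:,:,::-1]
d=env.capture("side")["pixels"][:,:,::-1]
cv2.imwrite("pics/a.png",cv2.hconcat([cv2.resize(im[180:330,140:300],(400,375)),cv2.resize(d[220:400,210:402],(400,375))]))
E
```

```text
t: 2.2
tcp_pos: [0.5407, 0.2058, 0.2]
eef_rot: [0.0, 0.574, 0.819, -0.0]
contact_force: [-0.0, 0.4, -0.4]
finger_gap: 0.0852
grip_force: 0.0
t 2.2 tcp [0.5407 0.2058 0.2   ] yaw 19.98 F [-0.   0.4 -0.4] M [-0.05 -0.12  0.03] gap 0.0852 q1,7 [ 0.07 -0.24]
lin [1.0e-01 3.0e-01 1.3e+02] rot [-0.    0.02 -0.02]
```

View pics/a.png

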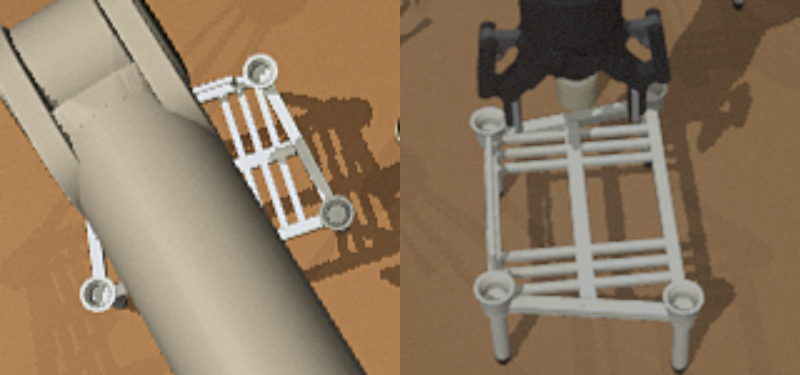

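The gripper straddles the bar, which sits at about (578,230) in the side panel, with the fingers before and behind it. I go down and grip.

```bash
python3 -m crank '{"rot":[[0,0,0],[0,0,0],[0,0,0],[0,0,0],[0,0,0],[0,0,0],[0,0,0],[0,0,0]],"linear":[[0,0,25],[0,0,50],[0,0,75],[0,0,95],[0,0,110],[0,0,122],[0,0,130],[0,0,130]],"grip":[85,85,85,85,85,85,85,60]}' 80 && python3 -m crank '{"rot":[[0,0,0],[0,0,0],[0,0,0],[0,0,0],[0,0,0],[0,0,0]],"linear":[[0,0,0],[0,0,0],[0,0,0],[0,0,0],[0,0,0],[0,0,0]],"grip":[40,25,10,5,5,5]}' 80
```

```text
t: 3.3
tcp_pos: [0.5407, 0.2045, 0.07]
eef_rot: [-0.0, 0.575, 0.818, -0.0]
contact_force: [-0.1, 0.1, -0.1]
finger_gap: 0.0693
grip_force: 0.0
t: 4.05
tcp_pos: [0.5412, 0.2048, 0.071]
eef_rot: [0.0, 0.575, 0.818, 0.0]
contact_force: [-2.0, 0.0, 6.3]
finger_gap: 0.0122
grip_force: 78.4
```

```bash
python3 -m crank '{"rot":[[0,0,0],[0,0,0],[0,0,0],[0,0,0],[0,0,0],[0,0,0],[0,0,0],[0,0,0]],"linear":[[0,0,-8],[0,0,-25],[0,0,-50],[0,0,-80],[0,0,-115],[0,0,-150],[0,0,-175],[0,0,-190]],"grip":[5,5,5,5,5,5,5,5]}' && python3 go.py 0.62 0 0.26 22
python3 - <<'E'
from station import env
import cv2
d=env.capture("side")["pixels"][:,:,::-1]
cv2.imwrite("pics/b.png",d[:,150:550])
E
```

```text
t: 5.05
tcp_pos: [0.541, 0.2049, 0.2624]
eef_rot: [0.001, 0.574, 0.819, 0.001]
contact_force: [-0.1, 0.4, -5.6]
finger_gap: 0.0123
grip_force: 78.4
t 5.05 tcp [0.541  0.2049 0.2624] yaw 19.87 F [-0.1  0.4 -5.6] M [ 0.02 -0.06 -0.04] gap 0.0123 q1,7 [ 0.08 -0.22]
lin [-219.5    4.6    2.4] rot [ 0.11  0.   -2.13]
```

View pics/b.png

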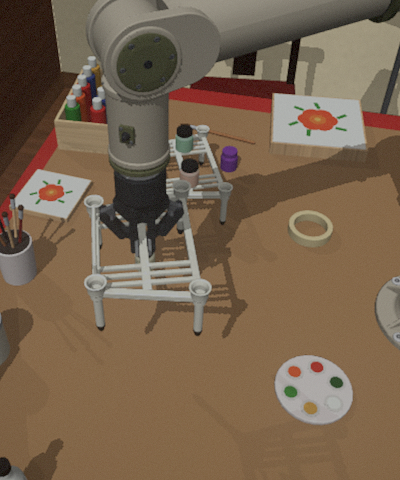

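The tier is held and hangs level, with its feet about 190 mm up. I carry it over.

```bash
python3 go.py 0.5794 -0.2482 0.262 24.4
```

```text
t 5.1 tcp [0.5415 0.2051 0.2637] yaw 19.87 F [-0.2  1.  -3.9] M [ 0.02 -0.06 -0.01] gap 0.0124 q1,7 [ 0.08 -0.22]
lin [-439.3 -118.4    1.3] rot [ 0.2   0.01 -4.53]
```

```bash
python3 -m crank '{"rot":[[0,0,-0.1],[0,0,-0.3],[0,0,-0.7],[0,0,-1.1],[0,0,-1.5],[0,0,-1.9],[0,0,-2.3],[0,0,-2.7]],"linear":[[-8,-2,0],[-28,-8,0],[-62,-17,0],[-100,-27,0],[-140,-38,0],[-180,-49,0],[-220,-59,0],[-260,-70,0]],"grip":[5,5,5,5,5,5,5,5]}' && python3 -m crank '{"rot":[[0,0,-0.4],[0,0,-0.8],[0,0,-1.1],[0,0,-1.4],[0,0,-1.6],[0,0,-1.8],[0,0,-1.8],[0,0,-1.8]],"linear":[[-40,-11,0],[-78,-21,0],[-113,-31,0],[-143,-39,0],[-163,-45,0],[-175,-48,0],[-179,-48.5,0],[-179,-48.5,0]],"grip":[5,5,5,5,5,5,5,5]}' && python3 go.py 0.5794 -0.2482 0.262 24.4
python3 - <<'E'
from station import env
import cv2
t=env.capture("top")["pixels"][:,:,::-1]
d=env.capture("side")["pixels"][:,:,::-1]
cv2.imwrite("pics/c.png",cv2.hconcat([cv2.resize(t[150:320,330:500],(400,400)),cv2.resize(d[50:250,230:430],(400,400))]))
E
```

```text
t: 6.1
tcp_pos: [0.5624, -0.0658, 0.2586]
eef_rot: [-0.001, 0.555, 0.832, -0.001]
contact_force: [-0.7, 0.1, -5.6]
finger_gap: 0.0125
grip_force: 78.4
t: 7.1
tcp_pos: [0.5875, -0.2465, 0.2603]
eef_rot: [-0.0, 0.541, 0.841, 0.0]
contact_force: [-0.8, -0.0, -5.6]
finger_gap: 0.0125
grip_force: 78.4
t 7.1 tcp [ 0.5875 -0.2465  0.2603] yaw 24.43 F [-0.8 -0.  -5.6] M [-0.   -0.02  0.02] gap 0.0125 q1,7 [0.64 0.65]
lin [ 1.8 -8.1 -1.7] rot [ 0.02 -0.04  0.03]
```

View pics/c.png

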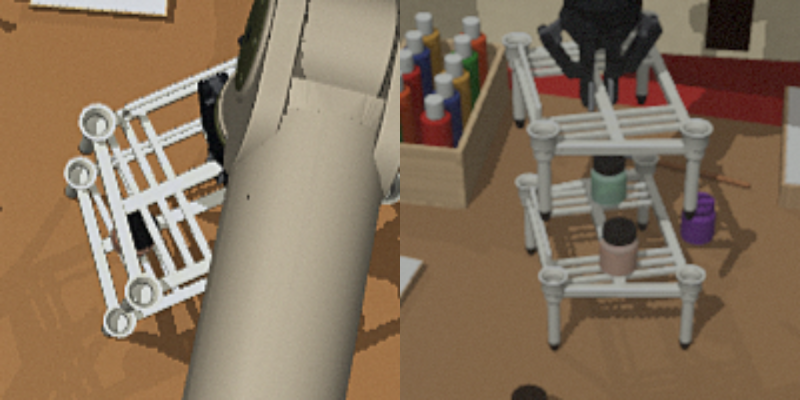

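The tier hangs over the loaded one, level and the right way round. In the top panel the held left cups are at (97,125) and (143,293) and the loaded ones at (81,173) and (119,321). I correct the 8 mm offset, then measure the visible cups.

```bash
python3 -m crank '{"rot":[[0,0,0],[0,0,0],[0,0,0],[0,0,0]],"linear":[[1,-4,0],[2,-8,0],[2,-8,0],[2,-8,0]],"grip":[5,5,5,5]}' && python3 go.py 0.5794 -0.2482 0.262 24.4
python3 - <<'E'
from station import env
from h import *
C={n:env.capture(n) for n in("top","side")}
s=env.read_state(); off=s["tcp_pos"]-[.5412,.2048,.071]
def proj(c,p):
    q=np.linalg.inv(c["T"])@np.append(p,1); return (c["K"]@(q[:3]/q[2]))[:2]
a=np.radians(24.4);Rm=np.array([[np.cos(a),-np.sin(a)],[np.sin(a),np.cos(a)]])
for nm,z,names in(("held",.112+off[2],("FL","BL")),("loaded",.112,("FL","BL"))):
    o={}
    for i,k in((0,"FL"),(2,"BL")):
        e=np.append(Rm@MODEL[i]+[.5794,-.2482],z)
        for n in C:
            q,r=ring(C[n]["pixels"],proj(C[n],e),rad=(5.5,11)); w=onplane(C[n],q,z); o[k,n]=q
            print(nm,k,n,"px",q.round(1),"r",round(float(r),1),"off from loaded-pose mm",((w-e)[:2]*1000).round(1))
        print("   tri z-err mm",((tri([C["top"],C["side"]],[o[k,"top"],o[k,"side"]])-e)*1000).round(1))
E
```

```text
t: 7.7
tcp_pos: [0.5791, -0.2491, 0.2604]
eef_rot: [0.0, 0.542, 0.84, 0.0]
contact_force: [-0.3, -0.3, -5.7]
finger_gap: 0.0122
grip_force: 78.4
t 7.7 tcp [ 0.5791 -0.2491  0.2604] yaw 24.35 F [-0.3 -0.3 -5.7] M [-0.03  0.03  0.01] gap 0.0122 q1,7 [0.66 0.66]
lin [ 0.7  0.6 -1.6] rot [ 0.01  0.01 -0.05]
held FL top px [389.3 277.8] r 5.8 off from loaded-pose mm [-1.2  5.2]
held FL side px [381.3 113.2] r 0.0 off from loaded-pose mm [-0. -0.]
   tri z-err mm [-1.1  5.7  3.7]
held BL top px [372.2 205.5] r 8.0 off from loaded-pose mm [-1.1  0.4]
held BL side px [304.9 113.7] r 0.0 off from loaded-pose mm [ 0. -0.]
   tri z-err mm [-0.6  0.5  0.3]
loaded FL top px [380.3 286. ] r 7.2 off from loaded-pose mm [0.3 0.4]
loaded FL side px [374.9 186.7] r 0.0 off from loaded-pose mm [-0. -0.]
   tri z-err mm [0.1 0.4 0.4]
loaded BL top px [362.5 223.3] r 5.8 off from loaded-pose mm [-0.1  2.9]
loaded BL side px [306.1 187.3] r 0.0 off from loaded-pose mm [ 0. -0.]
   tri z-err mm [-0.8  3.1  2.7]
```

```bash
python3 -m crank '{"rot":[[0,0,0],[0,0,0],[0,0,0],[0,0,0],[0,0,0],[0,0,0],[0,0,0],[0,0,0]],"linear":[[-0.5,0.8,5],[-0.5,0.8,15],[-0.5,0.8,27],[-0.5,0.8,40],[-0.5,0.8,50],[-0.5,0.8,57],[-0.5,0.8,60],[-0.5,0.8,60]],"grip":[5,5,5,5,5,5,5,5]}' && python3 go.py 0.5794 -0.2482 0.262 24.4
python3 - <<'E'
from station import env
import cv2
t=env.capture("top")["pixels"][:,:,::-1]
d=env.capture("side")["pixels"][:,:,::-1]
cv2.imwrite("pics/d.png",cv2.hconcat([cv2.resize(t[170:310,350:450],(400,560),interpolation=2),cv2.resize(d[85:225,285:385],(400,560),interpolation=2)]))
E
```

```text
t: 8.8
tcp_pos: [0.5801, -0.2492, 0.2003]
eef_rot: [0.0, 0.542, 0.84, 0.0]
contact_force: [0.4, 0.2, -5.6]
finger_gap: 0.012
grip_force: 78.4
t 8.8 tcp [ 0.5801 -0.2492  0.2003] yaw 24.36 F [ 0.4  0.2 -5.6] M [-0.    0.01 -0.01] gap 0.012 q1,7 [0.66 0.65]
lin [  1.2  -0.2 -61.7] rot [ 0.    0.   -0.04]
```

View pics/d.png

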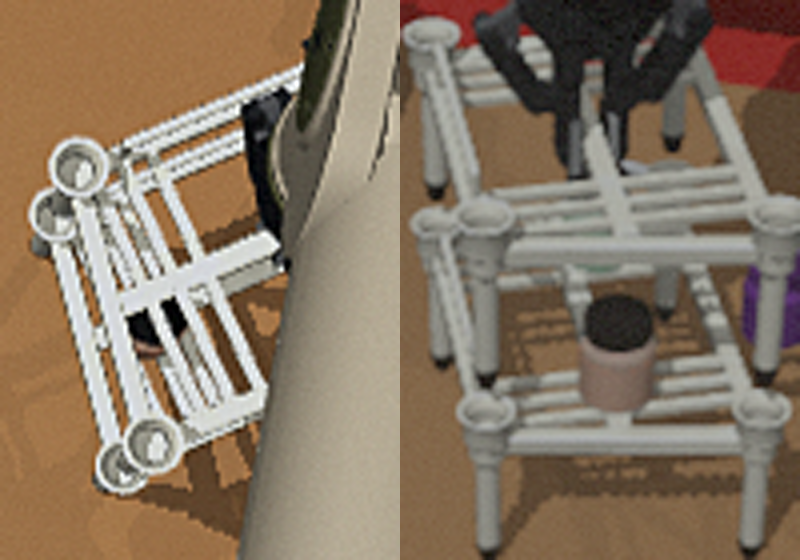

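Side panel: the four feet are just above the right cups. The front-left foot is at (768,378) over its cup at (762,408), the back-left at (485,382) over (487,410), and the back-right at (435,192) over (435,222). Top panel: the held cups are at (80,167) and (153,443). I check these numerically.

Run:
```python
from station import env
from h import *
C={n:env.capture(n) for n in("top","side")}
s=env.read_state(); fz=s["tcp_pos"][2]-.0705; print("foot z",fz)
a=np.radians(24.4);Rm=np.array([[np.cos(a),-np.sin(a)],[np.sin(a),np.cos(a)]])
E=lambda i,z:np.append(Rm@MODEL[i]+[.5794,-.2482],z)
for i,p in((0,(388.2,280.8)),(2,(370,211.8))):
    q,r=ring(C["top"]["pixels"],p,R=14,rad=(6.8,8.8)); print("held top",i,q.round(1),r.round(1),((onplane(C["top"],q,fz+.112)-E(i,0))[:2]*1000).round(1))
    print("  by eye",((onplane(C["top"],p,fz+.112)-E(i,0))[:2]*1000).round(1))
for i,p,c in((0,(377,179),(375.5,187.)),(2,(306.25,180),(306.7,187.)),(3,(293.75,133),(293.7,140.5)),(1,(353.2,120.8),None)):
    print("side foot",i,((onplane(C["side"],p,fz)-E(i,0))[:2]*1000).round(1), "cup",None if c is None else ((onplane(C["side"],c,.112)-E(i,0))[:2]*1000).round(1))
```

```text
foot z 0.13032925239784
held top 0 [387.8 279. ] 7.2 [2.8 0.4]
  by eye [-1.  -0.4]
held top 2 [369.3 211. ] 7.6 [0.6 0.1]
  by eye [-1.1 -1.3]
side foot 0 [-2.4 -5.1] cup [-1.4  0.7]
side foot 2 [ 0.3 -2.9] cup [-0.9 -1.4]
side foot 3 [ 0.9 -4.5] cup [0.2 0.4]
side foot 1 [-0.7 -6.1] cup None
```

Alignment is within about 2 mm, well inside the cups' flare. I lower gently.

```bash
python3 -m crank '{"rot":[[0,0,0],[0,0,0],[0,0,0],[0,0,0],[0,0,0],[0,0,0],[0,0,0],[0,0,0]],"linear":[[0,0,4],[0,0,8],[0,0,12],[0,0,16],[0,0,20],[0,0,23],[0,0,26],[0,0,28]],"grip":[5,5,5,5,5,5,5,5]}' && python3 go.py 0.5794 -0.2482 0.165 24.4
```

```text
t: 10.0
tcp_pos: [0.5801, -0.2492, 0.1721]
eef_rot: [-0.0, 0.542, 0.84, 0.0]
contact_force: [-0.2, 1.0, -5.5]
finger_gap: 0.0127
grip_force: 78.4
t 10.0 tcp [ 0.5801 -0.2492  0.1721] yaw 24.36 F [-0.2  1.  -5.5] M [-0.    0.03  0.01] gap 0.0127 q1,7 [0.66 0.64]
lin [ 1.2 -0.2  7.1] rot [-0.   -0.01 -0.04]
```

```bash
python3 -m crank '{"rot":[[0,0,0],[0,0,0],[0,0,0],[0,0,0],[0,0,0],[0,0,0]],"linear":[[0,0,1.5],[0,0,3],[0,0,4.5],[0,0,5.5],[0,0,6.5],[0,0,6.5]],"grip":[5,5,5,5,5,5]}' && python3 go.py 0.5794 -0.2482 0.165 24.4
```

```text
t: 10.75
tcp_pos: [0.5802, -0.2492, 0.166]
eef_rot: [0.0, 0.542, 0.84, 0.0]
contact_force: [-0.5, 0.2, -3.5]
finger_gap: 0.0124
grip_force: 78.6
t 10.75 tcp [ 0.5802 -0.2492  0.166 ] yaw 24.36 F [-0.5  0.2 -3.5] M [-0.03  0.15 -0.04] gap 0.0124 q1,7 [0.66 0.64]
lin [ 1.2 -0.3  1. ] rot [ 0.01  0.01 -0.04]
```

Contact is starting: the load has dropped from 5.6 to 3.5 N. I press down in small steps.

```bash
python3 -m crank '{"rot":[[0,0,0],[0,0,0],[0,0,0],[0,0,0]],"linear":[[0,0,0.7],[0,0,1.3],[0,0,1.3],[0,0,1.3]],"grip":[5,5,5,5]}' && python3 go.py 0.5794 -0.2482 0.165 24.4
```

```text
t: 11.25
tcp_pos: [0.5803, -0.2492, 0.166]
eef_rot: [0.001, 0.542, 0.84, 0.0]
contact_force: [-4.8, 1.7, 5.1]
finger_gap: 0.0122
grip_force: 80.0
t 11.25 tcp [ 0.5803 -0.2492  0.166 ] yaw 24.36 F [-4.8  1.7  5.1] M [ 0.31  1.   -0.04] gap 0.0122 q1,7 [0.66 0.64]
lin [ 1.3 -0.4  1. ] rot [ 0.04  0.06 -0.04]
```

Fully seated should read z = 0.071 + 0.095 = 0.166, which matches. I press slightly more and look at all four cups before letting go.

```bash
python3 -m crank '{"rot":[[0,0,0],[0,0,0],[0,0,0]],"linear":[[0,0,0.7],[0,0,0.7],[0,0,0.7]],"grip":[5,5,5]}' && python3 go.py 0.5794 -0.2482 0.165 24.4
python3 - <<'E'
from station import env
import cv2
t=env.capture("top")["pixels"][:,:,::-1]
d=env.capture("side")["pixels"][:,:,::-1]
cv2.imwrite("pics/e.png",cv2.hconcat([cv2.resize(t[180:305,350:440],(400,556),interpolation=2),cv2.resize(d[95:220,290:380],(400,556),interpolation=2)]))
E
```

```text
t: 11.62
tcp_pos: [0.5804, -0.2492, 0.1659]
eef_rot: [0.001, 0.542, 0.84, 0.0]
contact_force: [-5.9, 2.1, 9.8]
finger_gap: 0.0123
grip_force: 80.5
t 11.62 tcp [ 0.5804 -0.2492  0.1659] yaw 24.36 F [-5.9  2.1  9.8] M [ 0.46  1.38 -0.05] gap 0.0123 q1,7 [0.66 0.64]
lin [ 1.4 -0.5  0.9] rot [ 0.06  0.09 -0.04]
```

View pics/e.png

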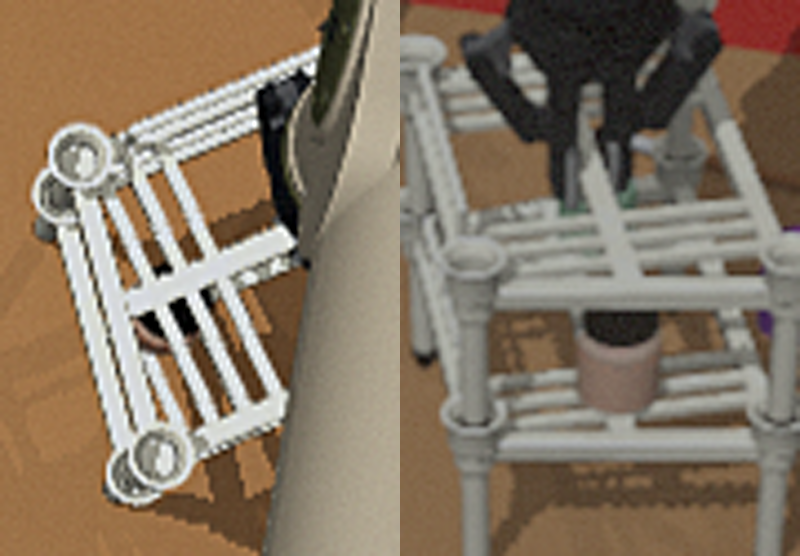

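The side panel shows the feet down in all the visible cups: back-left (472,415), front-left (785,420), front-right (682,165). The jars are upright. I relax the push, open and retreat straight up.

```bash
python3 -m crank '{"rot":[[0,0,0],[0,0,0],[0,0,0],[0,0,0],[0,0,0],[0,0,0],[0,0,0],[0,0,0]],"linear":[[0,0,-0.8],[0,0,-1.2],[0,0,-1.2],[0,0,-1.2],[0,0,-1.2],[0,0,-1.2],[0,0,-1.2],[0,0,-1.2]],"grip":[5,5,14,20,40,60,75,75]}' && python3 -m crank '{"rot":[[0,0,0],[0,0,0],[0,0,0],[0,0,0],[0,0,0],[0,0,0],[0,0,0],[0,0,0]],"linear":[[0,0,0],[0,0,-5],[0,0,-15],[0,0,-30],[0,0,-55],[0,0,-85],[0,0,-120],[0,0,-150]],"grip":[75,75,75,75,75,75,75,75]}' && python3 go.py 0.45 0.1 0.32 24.4
python3 - <<'E'
from station import env
import cv2
t=env.capture("top")["pixels"][:,:,::-1]
d=env.capture("side")["pixels"][:,:,::-1]
cv2.imwrite("pics/f.png",cv2.hconcat([cv2.resize(t[150:320,330:500],(400,400)),cv2.resize(d[70:240,240:410],(400,400))]))
E
```

```text
t: 12.72
tcp_pos: [0.5801, -0.2492, 0.165]
eef_rot: [-0.0, 0.542, 0.84, 0.0]
contact_force: [0.0, -1.0, -0.2]
finger_gap: 0.0747
grip_force: 0.0
t: 13.72
tcp_pos: [0.5803, -0.2491, 0.3179]
eef_rot: [0.001, 0.542, 0.84, 0.0]
contact_force: [0.8, -0.1, -0.6]
finger_gap: 0.0749
grip_force: 0.0
t 13.72 tcp [ 0.5803 -0.2491  0.3179] yaw 24.36 F [ 0.8 -0.1 -0.6] M [-0.01  0.03  0.05] gap 0.0749 q1,7 [0.64 0.67]
lin [371.8  25.4  -2.6] rot [ 0.1   0.09 -0.04]
```

View pics/f.png

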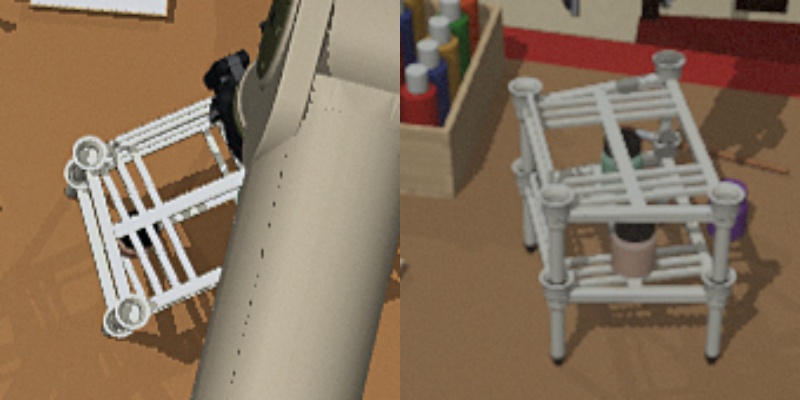

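The stack stands square: in the side panel all four posts sit in their cups, at (558,280), (720,280), (525,170) and (667,145). The jars are upright and the gripper is clear.

```bash
python3 -c "
from station import env
print(env.hand_in())"
```

```text
the job is handed in; nothing more can be done
None
```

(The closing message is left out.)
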